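Clamp the terracotta vase in the ratchet work holder

TASK

Stand the terracotta vase upright in the blue work holder, between the cork pad and the back stop and gently up against the stop, and let go of it. Then turn the red knob clockwise: once the pad holds the vase tight against the stop, give it two more ratchet clicks and no further, so that the pawl holds it firmly but it is not squeezed hard enough to crack. Let go of the knob, and leave the other things on the table where they are.

Things in the scene. Friction and masses are not known exactly. Their poses are not given: they have to be found in the camera images.
- vase: terracotta vase, about 0.22 kg: straight round body 50 mm across up to 62 mm, then a shoulder and a narrow neck with a lip, 80 mm tall in all; origin: centre of its underside, z up. To be grasped round its body from above
- holder: blue work holder fixed to the table: base plate 150 mm (its x) by 290 mm (its y, from -165 to +125 mm), 14 mm thick; origin: on the table surface. On it, along y: the red knob over a toothed steel wheel at y = -95 mm, the jaw with the cork pad at about y = -10 to +35 mm, the vase's place at y = +65 mm, then the back stop
- seat (a point): point on the top of the base (14 mm above the table) where the centre of the vase's underside is when the vase stands in the middle of its place and touches the stop; axes as the holder's: +y points to the stop, -y to the pad. Before winding there are 10 to 22 mm of free play between vase and pad along y; sideways (x) there are no walls
- stop: fixed dark steel back stop on the base: flat upright face 60 mm wide (along holder x) and 26 mm tall (top 40 mm above the table), 25 mm to +y of the seat point; origin: at the seat point
- jaw_rail (a point): fixed point on the base under the jaw. The jaw carries a sprung cork pad, 32 mm wide, top 39 mm above the table. Winding moves it to holder +y, 4.2 mm a click. Its set screw is adjusted anew each time (by up to 12 mm) and not measured. Pad spring 1.91 N/mm: once the vase is tight on the stop each click adds 8 N; two clicks after tight give 8 to 16 N; the vase cracks above 23 N
- knob_grip (a point): point on the knob's upright axis, 70 mm above the table, where to grip a red bar 44 mm long (point x), 16 mm thick (point y), from 44 to 84 mm above the table; under it a red disc 40 mm across, top 46 mm above the table. The point turns with the knob; white mark at the bar's +x end. Winding is clockwise seen from above; the knob starts caught with its bar along the holder's x
- wheel_axis (a point): fixed point on the axis at the top of the steel wheel (88 mm wide, 24 teeth, top 38 mm up); brass pawl, 37 mm high, at its +x side. The pawl catches when the bar's x axis is a multiple of 15 degrees clockwise from holder x, dropping in 3 degrees past that; let go, the knob springs back to the last caught tooth (0.03-0.05 N m). Squeeze loads it by 0.016 N m per N. Stroke 145 degrees, needed 50-110
- white_vase: bystander: white glazed vase of the same shape and size as the terracotta one (50 mm across, 80 mm tall); origin: centre of its underside
- wash_bowl: bystander: blue ceramic bowl, 120 mm across, 55 mm tall; origin: centre of its underside
- tape_roll: bystander: yellow-green roll of tape lying flat, 100 mm across, 45 mm tall; origin: centre of its underside
- steel_bowl: bystander: steel bowl, 116 mm across, 45 mm tall; origin: centre of its underside
- scraper: bystander: spatula with a wooden handle lying along its own x, 280 mm long; origin: under its middle
- wood_tool: bystander: round wooden modelling stick lying along its own x, 170 mm long, 12 mm thick; origin: under its middle
- spray_bottle: bystander: light blue waisted spray bottle with white head, 72 mm across, 191 mm tall; origin: centre of its underside
- clay_lump: bystander: brown lump of clay, 80 mm across, 44 mm tall; origin: centre of its underside
Not all that is in view belongs to the job. What is meant by the vase is not yellow, and is the larger of those in its own colour.

How it is judged (in metres and radians):
On the way:
1. the vase stands released in its place: within 6 mm of touching the stop, within 12 mm of the middle, upright, not yet squeezed (x of vase in the frame of seat between -0.012 and 0.012 m and z of vase in the frame of seat between -0.004 and 0.004 m and angle between vase's own z axis and vertical below 0.08 rad and y of vase in the frame of seat between -0.006 and 0.004 m and contact force between the fingers and vase below 0.1 N and contact force between vase and stop below 3 N), for 0.2 s.
At the end, for the whole second after the job is handed in: The vase stands upright on the base (within 0.08 rad, 4 mm), within 12 mm of the middle of its place and within 3 mm of the stop, at rest, pressed on the stop with 6 to 18 N (the pawl caught at the second click after tight), nothing held (x of vase in the frame of seat between -0.012 and 0.012 m and z of vase in the frame of seat between -0.004 and 0.004 m and angle between vase's own z axis and vertical below 0.08 rad and y of vase in the frame of seat between -0.003 and 0.004 m and contact force between vase and stop between 6 and 18 N and linear speed of vase below 0.01 m/s); the robot touches nothing.
It fails at once if the vase is pressed on the stop with more than 23 N: it cracks (contact force between vase and stop above 23 N).
It fails at once if another thing on the table is moved by more than 30 mm (distance of any of white_vase, wash_bowl, tape_roll, steel_bowl, scraper, wood_tool, spray_bottle, clay_lump from where it was at the start of the episode above 0.03 m).
It also fails if it takes over 58 s, if anything falls off the work surface, if the arm or the gripper's body presses on something with over 40 N, if the wrist force passes 120 N, or if a joint passes its speed limit or range.

ROBOT

A 7-joint arm with a two-finger parallel gripper is mounted at the origin on the work surface. World frame = base frame: x ahead of the robot, y to its left, z up, the work surface at z = 0. Lengths are in m, angles in degrees, forces in N, time in s.
With the tool pointing down it reaches from about 0.4 to 0.85 m from the base axis. Payload 4.5 kg.
Tool frame: the origin (TCP) lies midway between the tips of the shut fingers; the grasp point (between the pads) lies robot.pinch_z behind it (robot.pinch_z is the distance from the TCP to the grasp point, in m); z points along the fingers, y is the line along which they close (so a half turn about z gives the same grasp; the last joint's range is limited). The gripper opens to 88 mm and grips with 3 to 60 N. Pads are 18 mm wide; open, the fingers measure 123 mm over their backs; the gripper's body (75 mm by 187 mm) begins 45 mm behind the grasp point.
Start: joints at [76.249, 39.483, -11.15, 89.685, 9.013, 51.709, -12.324], TCP at [0.169, -0.602, 0.239] pointing down, gripper open.
Joint ranges: [-172.22, 172.22], [-26.19, 119.32], [-84.43, 86.54], [7.71, 146.69], [-57.33, 237.33], [2.42, 119.75], [-152.13, 152.13]. Speed limits (degrees/s): [147.25, 147.25, 180, 180, 180, 180, 180].

INTERFACE

Orientations are given as [roll, pitch, yaw] about the fixed x, y, z axes, in that order (R = Rz(yaw) Ry(pitch) Rx(roll)).
In Python, from workcell import robot, jaws, kinematics, eyes, sensors gives the robot as it stands. The module is installed in compiled form; this text tells all that it offers. Calls block until the motion is done:
- robot.move_pose(position, orientation): joint-space move of the TCP to a pose.
- robot.move_linear(position, ori=None, rate=0.15): straight line of the TCP; ori=None keeps the orientation; rate is the mean speed in m/s.
- robot.movej(angles): joint-space move.
- jaws.gripper_open() and jaws.grab(newtons=None): open the fingers fully, or close them until they stop; newtons is the grip in N (None keeps the last).
- robot.dwell(seconds).
- kinematics.ik(position, orientation): joint angles nearest the present ones, or None.
- eyes.grab_frame(name): name is "side" or "top"; returns the picture (384x512x3 uint8, red, green, blue); there is no depth.
- eyes.calibration(name): a dict with "mtx" (3x3 intrinsics, pixels), "world_from_camera" (4x4, takes a point from camera to world coordinates). Camera axes: x right, y down, z forward; pixel columns grow to the right and rows downward; lengths in m; the calibration is good to about 2 mm. A picture is of the moment at which its call begins. calibration takes no time and is no camera call.
A pose or a line that the arm cannot do raises robot.MotionError and nothing moves.
- robot.job_done(): hands the job in; it is judged then, once.
Readings, each from a call of its own:
- sensors.get_time(): time.
- sensors.get_q(): joint angles.
- sensors.get_qvel(): joint speeds.
- sensors.get_joint_efforts(): joint torques, N m.
- sensors.get_position(): TCP position.
- sensors.get_eef_rot(): TCP orientation.
- sensors.get_ft_force(): force on the tool from outside, world axes, zero at the start.
- sensors.get_torque(): the same for the moment, N m.
- sensors.get_width(): opening from 0.0 (shut) to 1.0 (fully open).
- sensors.get_finger_force(): force on a finger pad.
Only numpy, scipy, OpenCV 4.12 (cv2) and the standard library are available. Lean on these libraries where they do the work, as an engineer would, in place of code of your own. Each camera call takes 0.05 s, during which the arm holds its last target. There are 200 camera calls.

## Working session

There is one attempt and no reset: what is moved stays moved. The work goes in short steps, each a Python script; the robot and the scene stay as the last script left them, time stands still between calls to the robot, and variables do not carry over. Pictures are saved under pics/ and viewed, at most 10 in all, crops included, and the job is handed in when it is done.

```bash
mkdir -p pics; python3 - <<'E'
from workcell import robot,eyes,sensors
import cv2,numpy as np
for n in("top","side"):
    im=eyes.grab_frame(n); cv2.imwrite(f"pics/{n}0.png",cv2.resize(im[:,:,::-1],(800,600),interpolation=cv2.INTER_CUBIC)); cv2.imwrite(f"pics/{n}0_raw.png",im[:,:,::-1])
    c=eyes.calibration(n);print(n,np.round(c["mtx"],1).tolist(),np.round(c["world_from_camera"],3).tolist())
print(robot.pinch_z,sensors.get_time(),sensors.get_eef_rot(),sensors.get_width())
E
```

```text
top [[438.9, 0.0, 253.8], [0.0, 438.9, 194.6], [0.0, 0.0, 1.0]] [[0.028, -0.988, 0.15, 0.359], [-1.0, -0.028, 0.003, 0.052], [0.001, -0.15, -0.989, 1.507], [0.0, 0.0, 0.0, 1.0]]
side [[453.5, 0.0, 265.5], [0.0, 453.5, 198.1], [0.0, 0.0, 1.0]] [[-0.928, -0.184, 0.323, 0.125], [-0.372, 0.489, -0.789, 1.121], [-0.013, -0.852, -0.523, 0.816], [0.0, 0.0, 0.0, 1.0]]
0.0187 0.1 [-1.79905985e+02  7.71235054e-03  1.56941161e+01] 0.9971267517581865
```

View pics/top0.png

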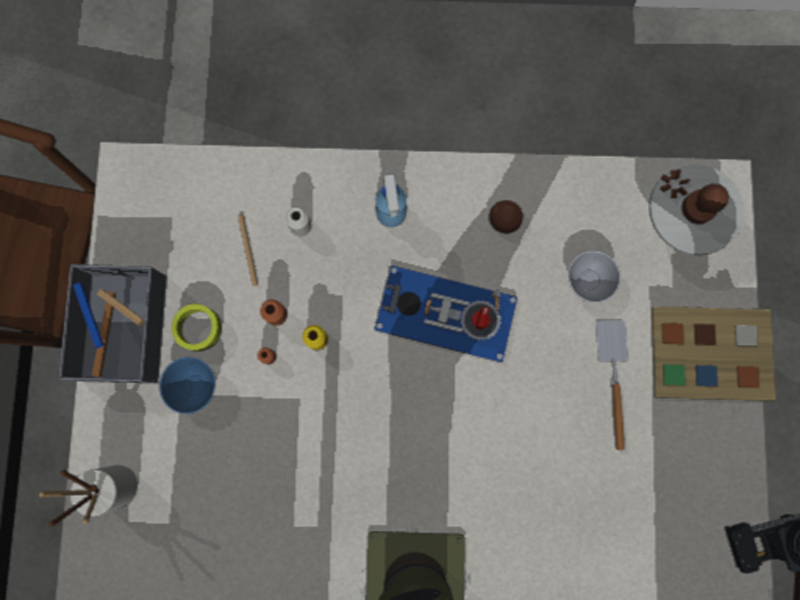

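View pics/side0.png

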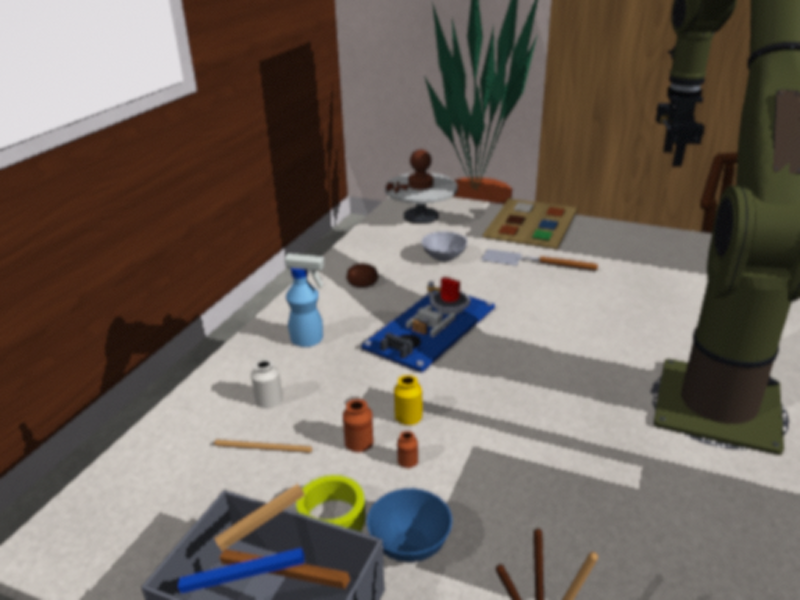

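The top view shows the holder at about (445,312) with the red knob at (480,318) and the stop on the left. The terracotta vase is at (273,312), next to a small decoy at (266,355) and a yellow vase at (315,338). I'll enlarge the holder and the vase.

```bash
python3 - <<'E'
import cv2,numpy as np
a=cv2.imread("pics/top0_raw.png"); s=cv2.imread("pics/side0_raw.png")
def crop(im,x,y,w,h,f): 
    return cv2.resize(im[y:y+h,x:x+w],None,fx=f,fy=f,interpolation=cv2.INTER_CUBIC)
cv2.imwrite("pics/c1.png",crop(a,235,160,100,75,8))   # holder top
A=crop(s,215,170,110,75,7) ; B=crop(a,155,180,60,60,6)
cv2.imwrite("pics/c2.png",crop(s,210,170,114,78,7)); cv2.imwrite("pics/c3.png",crop(a,150,175,80,60,10))
E
```

```text
(no output)
```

View pics/c1.png

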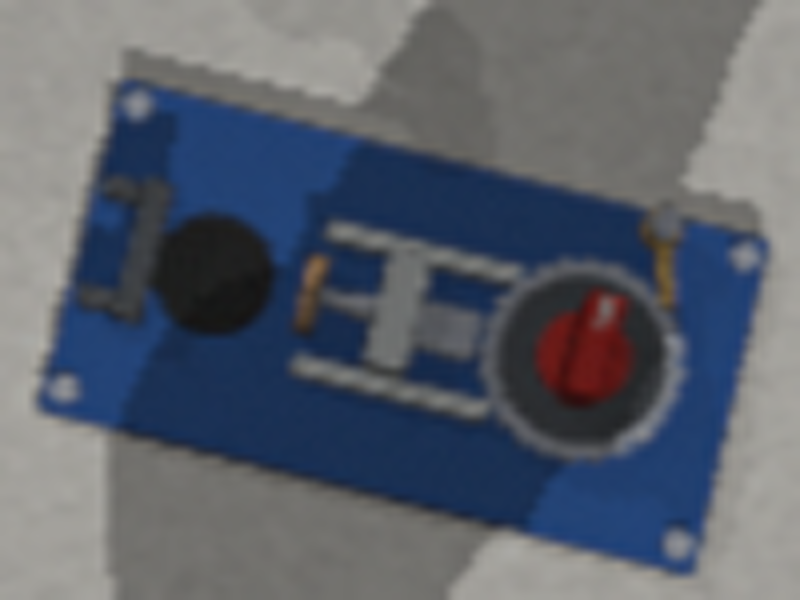

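View pics/c3.png

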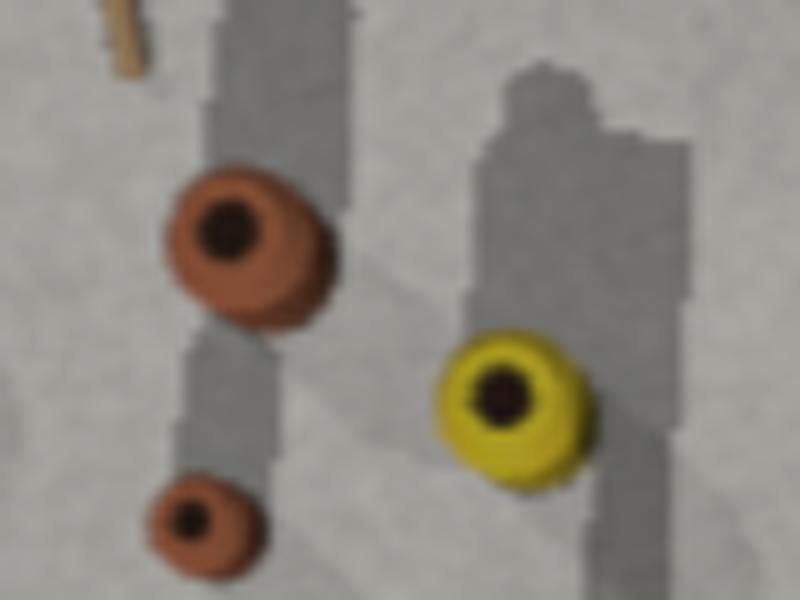

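View pics/c2.png

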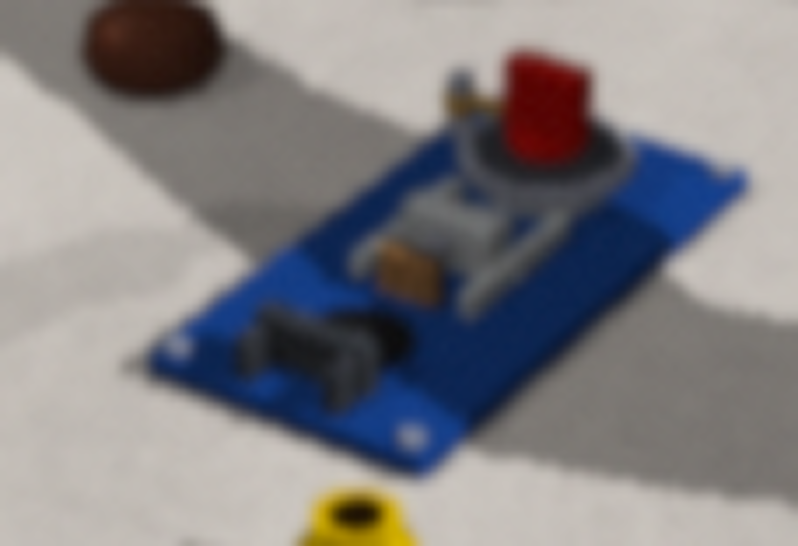

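Image code can refine the positions. In the top crop, the base corners are at (118,80), (770,240), (693,572) and (40,408), and the black seat disc is at (213,273). In the vase crop, the mouth is at (228,231), and in the side view it is at about (357,405).

```bash
cat > h.py <<'E'
from workcell import robot,jaws,kinematics,eyes,sensors
import cv2,numpy as np
from scipy.optimize import least_squares
CAL={n:eyes.calibration(n) for n in("top","side")}
def ray(n,uv,z):
    c=CAL[n];T=c["world_from_camera"];d=T[:3,:3]@np.linalg.solve(c["mtx"],[uv[0],uv[1],1.])
    return T[:3,3]+d*(z-T[2,3])/d[2]
def proj(n,p):
    c=CAL[n];T=c["world_from_camera"];q=c["mtx"]@(T[:3,:3].T@(np.asarray(p)-T[:3,3]));return q[:2]/q[2]
def un(px,x0,y0,f): return np.array([x0+(px[0]+.5)/f-.5,y0+(px[1]+.5)/f-.5])
E
cat > m.py <<'E'
from h import *
P=[(118,80),(770,240),(693,572),(40,408),(213,273)]
H=np.array([[.075,.125],[.075,-.165],[-.075,-.165],[-.075,.125],[0,.065]])
W=np.array([ray("top",un(p,235,160,8),.014)[:2] for p in P])
R=lambda a:np.array([[np.cos(a),-np.sin(a)],[np.sin(a),np.cos(a)]])
f=lambda v:(H@R(v[2]).T+v[:2]-W).ravel()
r=least_squares(f,[.5,0,0],x_scale=[.1,.1,.1]);print("holder",r.x[:2],np.degrees(r.x[2]));print(np.round(f(r.x).reshape(-1,2)*1e3,1))
v=r.x
def hp(x,y,z): return np.r_[R(v[2])@[x,y]+v[:2],z]
print("seat",hp(0,.065,.014),"knob",hp(0,-.095,.07))
# check: knob top (586,347 in c1?) seen, side black disc
print("mark top proj",[(8*(proj("top",hp(x,-.095,.084))-[235,160])).round() for x in(.022,-.022)])
print("side corners in c2",[(7*(proj("side",hp(x,y,.014))-[210,170])).round() for x,y in H],"knob bar",[(7*(proj("side",hp(x,-.095,.084))-[210,170])).round() for x in(.022,-.022)])
# vase: silhouette of red-brown in both views
from scipy.spatial import ConvexHull
def mouth(n,c,r):
    im=cv2.imread(f"pics/{n}0_raw.png").astype(int);u,vv=map(int,c)
    g=im[vv-r:vv+r+1,u-r:u+r+1].sum(2);w=np.clip(170-g,0,None)
    yy,xx=np.mgrid[-r:r+1,-r:r+1];return np.array([u+(w*xx).sum()/w.sum(),vv+(w*yy).sum()/w.sum()])
mt=mouth("top",un((228,231),150,175,10),4); ms=mouth("side",(228,259),4)
print(mt,ms,ray("top",mt,.08),ray("side",ms,.08))
print("base proj top c3",[(10*(proj("top",ray("top",mt,.08)*[1,1,0]+[d[0],d[1],.03])-[150,175])).round() for d in((.025,0),(-.025,0),(0,.025),(0,-.025))])
E
python3 m.py
```

```text
holder [ 0.57396625 -0.03264785] -12.448416618748096
[[ 1.6 -0.7]
 [ 1.5 -1. ]
 [-1.2 -1.1]
 [-0.9  2.5]
 [-1.   0.2]]
seat [0.58797768 0.03082403 0.014     ] knob [ 0.55348799 -0.12541445  0.07      ]
mark top proj [array([604., 288.]), array([580., 392.])]
side corners in c2 [array([144., 352.]), array([493.,  85.]), array([751., 167.]), array([422., 461.]), array([357., 341.])] knob bar [array([508.,  47.]), array([587.,  72.])]
[172.37545455 197.59954545] [227.74759505 259.16491067] [0.55759511 0.32268765 0.08      ] [0.55937771 0.32089121 0.08      ]
base proj top c3 [array([255., 174.]), array([247., 320.]), array([177., 245.]), array([324., 249.])]
```

```bash
cat >> h.py <<'E'
V=np.array([.5585,.3218]);S=np.array([.5882,.0313]);K=np.array([.5537,-.1249]);YAW=-12.45
ux=np.array([np.cos(np.radians(YAW)),np.sin(np.radians(YAW))]);uy=np.array([-ux[1],ux[0]])
E
python3 - <<'E'
from h import *
pz=robot.pinch_z
print(sensors.get_time())
for n,p,z,ys in(("vase",V,.042-pz,(45,-135)),("vaseUp",V,.19,(45,-135)),("seat",S,.057-pz,(77.55,-102.45)),("seatUp",S,.17,(77.55,-102.45)),("knob",K,.07-pz,(167.55,140,110,80,50,20,-12.45,-40,-70,-100,-130,-150))):
    for y in ys:
        q=kinematics.ik([*p,z],[180,0,y]);print(n,y,None if q is None else np.round(q,0))
E
```

```text
0.1
vase 45 [-46.  60.  23.  94. -38.  34. -46.]
vase -135 [ -2.  76. -72.  92.  76.  72.  46.]
vaseUp 45 [-30.  44.  -8.  89.   8.  48. -86.]
vaseUp -135 [ -2.  61. -72.  87.  59.  76.  54.]
seat 77.55 [ -1.  54. -11. 103.  22.  25. -40.]
seat -102.45 [ -24.   59.   31.  104.  -54.   33. -150.]
seatUp 77.55 [  5.  43. -21. 100.  22.  42. -40.]
seatUp -102.45 [ 27.  59. -72.  98.  60.  70. 107.]
knob 167.55 [ 28.  56. -36. 106.  54.  37.  36.]
knob 140 [ 25.  54. -30. 106.  48.  33.  14.]
knob 110 [ 21.  53. -23. 107.  40.  29.  -9.]
knob 80 [ 17.  52. -16. 107.  30.  25. -30.]
knob 50 [ 14.  51.  -9. 107.  19.  23. -50.]
knob 20 [ 10.  51.  -4. 107.   8.  22. -69.]
knob -12.45 [  7.  51.   2. 107.  -5.  21. -90.]
knob -40 [   4.   52.    7.  107.  -15.   22. -108.]
knob -70 [   0.   53.   14.  108.  -29.   23. -125.]
knob -100 [  -4.   54.   21.  108.  -41.   26. -143.]
knob -130 [ 43.  71. -72. 105.  76.  69.  84.]
knob -150 [ 43.  71. -72. 105.  76.  69.  64.]
```

```bash
python3 - <<'E'
from h import *
pz=robot.pinch_z
robot.move_pose([*V,.20],[180,0,45]); print(sensors.get_time())
f0=sensors.get_ft_force()
robot.move_linear([*V,.042-pz],rate=.12)
print(sensors.get_time(),sensors.get_ft_force()-f0,sensors.get_position())
jaws.grab(15)
print(sensors.get_time(),sensors.get_width(),sensors.get_finger_force(),sensors.get_ft_force()-f0)
robot.move_linear([*V,.14],rate=.15)
print(sensors.get_time(),sensors.get_width(),sensors.get_finger_force(),sensors.get_ft_force()-f0)
im=eyes.grab_frame("side");cv2.imwrite("pics/g.png",cv2.resize(im[150:330,130:370,::-1],None,fx=3,fy=3,interpolation=cv2.INTER_CUBIC))
E
```

```text
3.5917
5.2167 [-0.15833906  0.43921402  0.28864307] [0.55903504 0.32211886 0.02409595]
5.8833 0.5610814778211621 15.000027059577405 [ 0.06050454  0.55489272 -0.53499944]
6.8083 0.5644854795289834 14.999944812152535 [ 0.15353156  0.04501452 -2.5060168 ]
```

View pics/g.png

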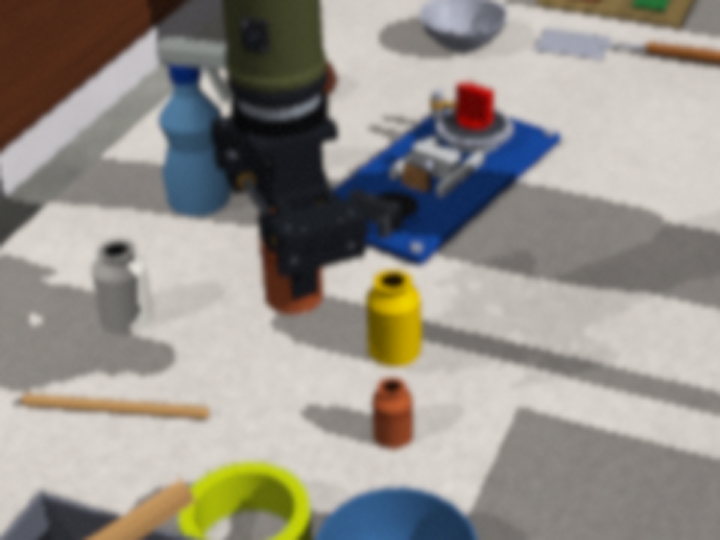

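The picture shows the terracotta vase hanging upright in the gripper at (290,270), with its neighbours unmoved. Next I carry it to the seat and feel for the stop.

```bash
python3 - <<'E'
from h import *
pz=robot.pinch_z
o=[180,0,77.55]
p=S-.006*uy
robot.move_pose([*p,.14],o);robot.move_linear([*p,.06],rate=.12)
zc=.014+.0241+.0015
robot.move_linear([*p,zc],rate=.06);robot.dwell(.2)
f0=sensors.get_ft_force();print(sensors.get_time(),f0,sensors.get_position())
for i in range(1,15):
    d=-.006+.001*i
    robot.move_linear([*(S+d*uy),zc],rate=.02)
    f=(sensors.get_ft_force()-f0);a=f[:2]@uy
    print(round(d*1e3,1),round(a,2),round(f[:2]@ux,2),round(f[2],2),((sensors.get_position()[:2]-S)@uy*1e3).round(2))
    if a<-1.2: break
print(sensors.get_time())
im=eyes.grab_frame("side");cv2.imwrite("pics/s.png",cv2.resize(im[150:250,190:330,::-1],None,fx=5,fy=5,interpolation=cv2.INTER_CUBIC))
E
```

```text
9.5083 [-0.14052139  0.34562301 -2.89630093] [0.58711442 0.02549904 0.03983921]
-5.0 -0.35 0.33 0.35 -4.81
-4.0 0.01 -0.16 0.91 -3.82
-3.0 -0.72 0.05 0.63 -2.87
-2.0 -0.44 -0.03 -0.02 -1.95
-1.0 -2.2 0.25 2.05 -1.78
10.7583
```

View pics/s.png

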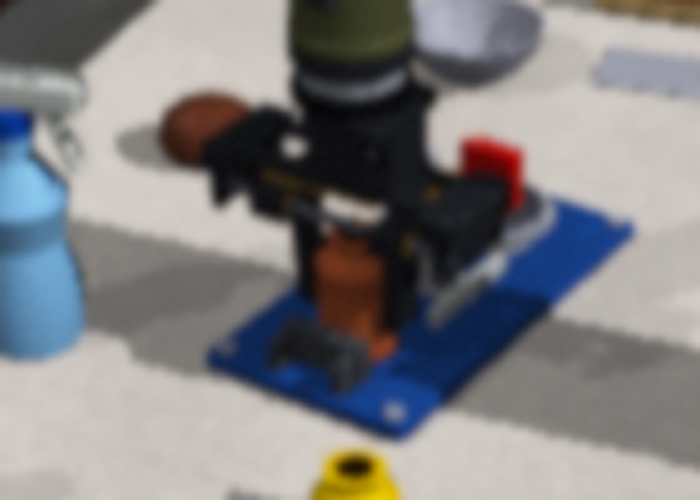

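The vase is touching the stop and sits behind it at about (358,300). It is upright between the stop and the pad. I'll relax the push, lower the vase and release it.

```bash
python3 - <<'E'
from h import *
o=[180,0,77.55]
p=S-.0022*uy
z=.0396
robot.move_linear([*p,z],rate=.02);robot.dwell(.1);f0=sensors.get_ft_force();print(f0)
for i in range(8):
    z-=.0005;robot.move_linear([*p,z],rate=.02)
    f=sensors.get_ft_force()-f0;print(round(z,4),sensors.get_position()[2],f.round(2))
    if f[2]>1.8:break
jaws.gripper_open();robot.dwell(.1)
f=sensors.get_ft_force();print(sensors.get_width(),f)
robot.move_linear([*p,.13],rate=.12);robot.dwell(.2)
print(sensors.get_time())
robot.move_pose([*K,.13],[180,0,167.55])
print(sensors.get_time(),sensors.get_q(),sensors.get_position(),sensors.get_torque())
ims=[eyes.grab_frame(n) for n in("side","top")]
out=np.hstack([cv2.resize(ims[0][150:250,190:300,::-1],None,fx=4,fy=4,interpolation=cv2.INTER_CUBIC),cv2.resize(ims[1][155:245,235:325,::-1],(360,400),interpolation=cv2.INTER_CUBIC)])
cv2.imwrite("pics/p.png",out)
E
```

```text
[-0.34629379  0.16346005 -2.43563884]
0.0391 0.039028708862220624 [ 1.06 -0.56 -0.53]
0.0386 0.038573003785782614 [ 0.7   0.12 -0.31]
0.0381 0.03807417252485201 [ 1.43 -0.46 -0.13]
0.0376 0.03758186520988713 [ 0.33  0.11 -0.41]
0.0371 0.037305558388015726 [ 0.26 -1.04  2.27]
0.9984841718541618 [-0.90290679 -0.17417241 -0.40323491]
14.35
15.6417 [ 33.55221985  50.61106943 -45.89575456 104.19346263  48.91879157
  47.36246622  40.02663453] [ 0.55385066 -0.12425152  0.12998546] [ 0.01702438 -0.12054743  0.02173921]
```

View pics/p.png

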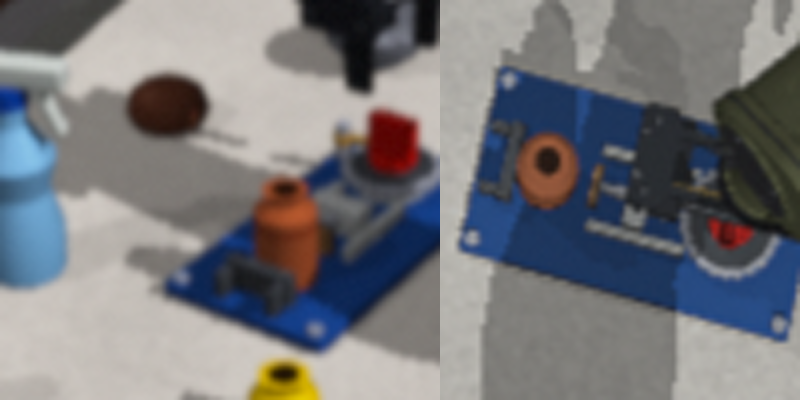

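The vase stands released against the stop, at (285,240) in the side view, with the pad still clear of it. Next I grip the knob and start winding.

```bash
cat >> h.py <<'E'
def tq(n=6):
    a=[]
    for _ in range(n): a.append(np.r_[sensors.get_torque(),sensors.get_ft_force()]); robot.dwell(.02)
    return np.mean(a,0)
def turn(th,c,z):
    robot.move_pose([*c,z],[180,0,167.55-th])
E
python3 - <<'E'
from h import *
z=.07-robot.pinch_z
b0=tq();print(b0.round(3))
robot.move_linear([*K,z],rate=.12)
jaws.grab(8); b=tq()-b0; print(sensors.get_time(),sensors.get_width(),b.round(3),sensors.get_eef_rot())
jaws.grab(50); b=tq()-b0; print(sensors.get_time(),sensors.get_width(),b.round(3),sensors.get_position())
print("lat ux,uy",b[3:5]@ux,b[3:5]@uy)
np.save("b0.npy",b0)
for th in (5,10):
    turn(th,K,z);b=tq()-b0;print(th,sensors.get_time(),b.round(3),167.55-sensors.get_eef_rot()[2])
E
```

```text
[ 0.045 -0.142 -0.013  0.253  0.109  0.08 ]
17.8333 0.18286993918679714 [-1.156  0.052  0.08  -0.164 -5.567  0.982] [-1.79810450e+02 -1.73307382e-03  1.67472771e+02]
18.15 0.17555407236966541 [-1.153  0.032  0.063 -0.794 -5.149  1.529] [ 0.55344109 -0.12700601  0.05121476]
lat ux,uy 0.33527102612378284 -5.199381095251977
5 18.5 [-1.108e+00  1.100e-02  5.000e-03 -3.090e-01 -5.423e+00  1.080e+00] 5.087776613136782
10 18.85 [-1.095e+00  4.000e-03  5.500e-02 -6.130e-01 -5.384e+00  1.055e+00] 10.076929847418683
```

```bash
sed -i 's/^ux=/K=K\nux=/' h.py; cat >> h.py <<'E'
K=K-.0024*uy
E
cat > w.py <<'E'
import sys
from h import *
z=.07-robot.pinch_z;b0=np.load("b0.npy")
for th in map(float,sys.argv[1:]):
    turn(th,K,z);b=tq(4)-b0
    print(th,round(sensors.get_time(),2),"Tz",b[2].round(3),"F",b[3:].round(2),"ang",(167.55-sensors.get_eef_rot()[2]).round(2))
    if b[2]>.33:print("stop");break
E
python3 w.py 10 15 20 25 30 35 40 45 50
```

```text
10.0 19.17 Tz 0.024 F [ 0.76 -1.13 -1.55] ang 9.98
15.0 19.48 Tz -0.012 F [ 2.11 -0.4  -2.68] ang 14.86
20.0 19.8 Tz 0.051 F [ 2.73  0.2  -4.11] ang 19.82
25.0 20.12 Tz 0.041 F [ 4.09  1.   -5.34] ang 24.81
30.0 20.43 Tz 0.004 F [ 4.64  1.86 -6.01] ang 29.77
35.0 20.75 Tz 0.02 F [ 4.74  1.82 -6.03] ang 34.76
40.0 21.07 Tz 0.055 F [ 4.63  2.4  -6.76] ang 39.76
45.0 21.38 Tz -0.023 F [ 4.84  1.71 -6.88] ang 44.77
50.0 21.7 Tz 0.027 F [ 4.85  2.25 -6.8 ] ang 49.76
```

```bash
sed -i 's/tq(4)/tq(8)/;s/>.33/>.16/' w.py; python3 w.py 55 60 65 70 75 80
```

```text
55.0 22.08 Tz 0.049 F [ 5.23  2.08 -7.15] ang 54.75
60.0 22.47 Tz 0.029 F [ 5.6   2.26 -7.17] ang 59.76
65.0 22.85 Tz 0.127 F [ 5.61  2.   -7.86] ang 64.73
70.0 23.23 Tz 0.194 F [ 5.88  1.71 -8.13] ang 69.72
stop
```

```bash
sed -i 's/tq(8)/tq(25)/;s/>.16/>.4/' w.py; python3 w.py 70 75 79.5
python3 - <<'E'
from h import *
im=eyes.grab_frame("side");cv2.imwrite("pics/w.png",cv2.resize(im[150:250,200:330,::-1],None,fx=6,fy=6,interpolation=cv2.INTER_CUBIC))
E
```

```text
70.0 23.9 Tz 0.19 F [ 5.94  2.04 -7.58] ang 69.72
75.0 24.57 Tz 0.1 F [ 6.12  1.76 -7.8 ] ang 74.74
79.5 25.23 Tz 0.261 F [ 6.16  1.65 -8.04] ang 79.2
```

View pics/w.png

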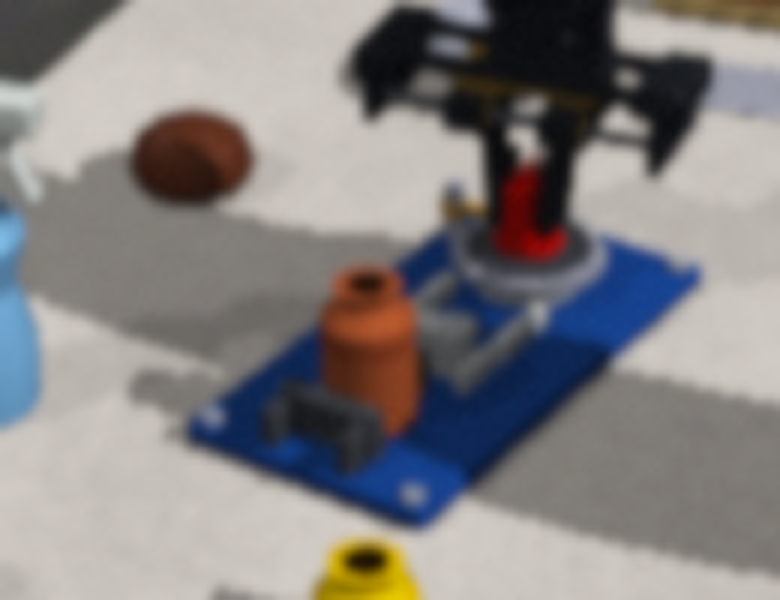

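The vase is still upright against the stop at (370,350), with the pad on it. Comparing torque at equal ratchet phase, it became tight at about 53°. The second click after that is therefore 75°, at about 12 N. I'll make sure the pawl has dropped in, ease back and release.

```bash
sed -i 's/tq(25)/tq(10)/' w.py; python3 w.py 80.5 77 74.5; python3 - <<'E'
from h import *
jaws.gripper_open();robot.dwell(.2)
robot.move_linear([*K,.15],rate=.1);robot.dwell(.3)
robot.move_pose([.42,-.30,.25],[180,0,100]);robot.dwell(.3)
print(sensors.get_time())
ims=[eyes.grab_frame(n) for n in("side","top")]
out=np.hstack([cv2.resize(ims[0][150:250,200:300,::-1],(400,400),interpolation=cv2.INTER_CUBIC),cv2.resize(ims[1][155:255,235:335,::-1],(400,400),interpolation=cv2.INTER_CUBIC)])
cv2.imwrite("pics/e.png",out)
E
```

```text
80.5 25.7 Tz 0.302 F [ 6.29  1.56 -8.17] ang 80.19
77.0 26.12 Tz 0.308 F [ 6.39  1.68 -7.73] ang 76.69
74.5 26.53 Tz 0.018 F [ 6.36  1.99 -7.83] ang 74.26
30.5583
```

View pics/e.png

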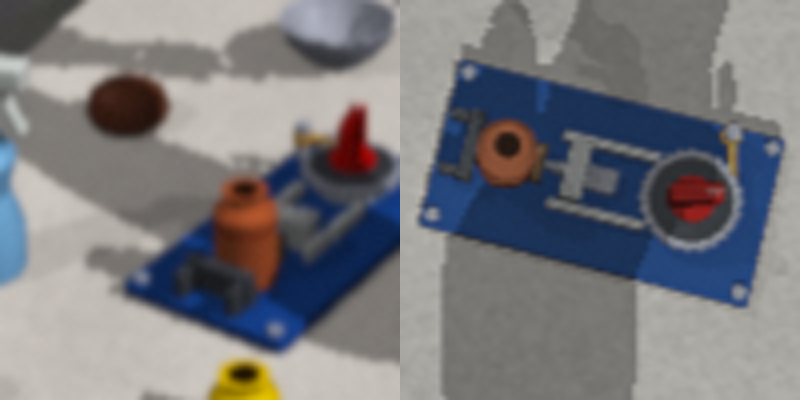

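```bash
python3 - <<'E'
from h import *
ref={n:cv2.imread(f"pics/{n}0_raw.png")[:,:,::-1] for n in("top","side")}
cur={n:eyes.grab_frame(n) for n in("top","side")}
def mask(im,n):
    a=im.astype(int);m=(a[...,0]>70)&(a[...,0]>2.2*a[...,1])&(a[...,0]>2.2*a[...,2])
    c=proj(n,[*K,.06]).astype(int);k=np.zeros_like(m);k[c[1]-14:c[1]+15,c[0]-14:c[0]+15]=1;return m&k
def model(n,th,k):
    s=8;im=np.zeros((384*s,512*s),np.uint8)
    def hull(P):
        p=np.array([(proj(n,q)+.5)*s for q in P]).astype(np.int32);cv2.fillConvexPoly(im,cv2.convexHull(p),255)
    a=np.radians(YAW-th);x=np.array([np.cos(a),np.sin(a)]);y=np.array([-x[1],x[0]])
    hull([[*(k+i*.022*x+j*.008*y),z] for i in(-1,1) for j in(-1,1) for z in(.044,.084)])
    hull([[*(k+.02*np.array([np.cos(t),np.sin(t)])),.046] for t in np.linspace(0,6.28,40)])
    return cv2.resize(im,(512,384),interpolation=cv2.INTER_AREA)/255.
for nm,S_ in(("start",ref),("now",cur)):
  for n in("top","side"):
    m=mask(S_[n],n);r=[]
    for th in range(-15,106,5):
        best=min(np.abs(model(n,th,K+dx*ux+dy*uy)-m).sum() for dx in(-.003,0,.003) for dy in(-.003,0,.003))
        r.append((round(best,1),th))
    print(nm,n,m.sum(),sorted(r)[:5])
# white mark in top view
n="top";c=proj(n,[*K,.084])
for nm,S_ in(("start",ref),("now",cur)):
    a=S_[n].astype(int);v,u=np.mgrid[int(c[1])-9:int(c[1])+10,int(c[0])-9:int(c[0])+10]
    w=np.clip(np.minimum(a[v,u,1],a[v,u,2])-70,0,None)*(a[v,u,0]>110);w=w*(np.hypot(u-c[0],v-c[1])<8)
    p=[(w*u).sum()/w.sum(),(w*v).sum()/w.sum()];q=ray(n,p,.084)[:2]-K;print(nm,"mark ang rel holder cw",YAW-np.degrees(np.arctan2(q[1],q[0])),np.hypot(*q))
E
```

```text
start top 103 [(np.float64(34.0), 10), (np.float64(34.7), 5), (np.float64(36.2), 15), (np.float64(36.5), 0), (np.float64(38.4), 20)]
start side 141 [(np.float64(35.9), 30), (np.float64(36.4), 35), (np.float64(38.0), 25), (np.float64(40.6), 40), (np.float64(41.6), 90)]
now top 94 [(np.float64(43.6), 105), (np.float64(43.7), 100), (np.float64(43.8), 85), (np.float64(43.9), 75), (np.float64(44.0), 70)]
now side 107 [(np.float64(32.7), 60), (np.float64(33.9), 55), (np.float64(35.9), 50), (np.float64(35.9), 65), (np.float64(41.1), 45)]
start mark ang rel holder cw -5.531437444217905 0.015060107055622714
now mark ang rel holder cw 43.16432151597637 0.025073166341523297
```

```bash
python3 - <<'E'
from h import *
z=.07-robot.pinch_z
A={n:eyes.grab_frame(n) for n in("top","side")}
robot.move_pose([*K,.13],[180,0,167.55-75]); robot.dwell(.2); b0=tq(10);np.save("b0.npy",b0)
robot.move_linear([*K,z],rate=.12)
jaws.grab(5);print(sensors.get_time(),sensors.get_width(),(tq(10)-b0).round(3))
jaws.grab(50);print(sensors.get_time(),sensors.get_width(),(tq(10)-b0).round(3))
np.savez("A.npz",**A)
E
python3 w.py 77 80
```

```text
34.1 0.18254005049697655 [-0.071 -1.042  0.048  5.246 -0.62  -3.29 ]
34.4833 0.1778491689497081 [-0.065 -1.143  0.09   5.613 -0.632 -3.708]
77.0 35.07 Tz 0.218 F [ 5.87 -0.3  -3.58] ang 76.96
80.0 35.48 Tz 0.222 F [ 5.9  -0.84 -3.71] ang 79.95
```

Closing lightly at 75° gave a 16.06 mm opening, so the bar is already at 75° and the pawl is caught there. I'll ease back, release, compare images and hand in.

```bash
python3 w.py 82 75; python3 - <<'E'
from h import *
jaws.gripper_open();robot.dwell(.1)
robot.move_linear([*K,.15],rate=.12)
robot.move_pose([.42,-.30,.25],[180,0,100]);robot.dwell(.3)
A=np.load("A.npz")
for n in A:
    c=proj(n,[*K,.06]).astype(int);d=np.abs(eyes.grab_frame(n).astype(int)-A[n])[c[1]-14:c[1]+15,c[0]-14:c[0]+15];print(n,d.mean(),d.max())
print(sensors.get_time())
robot.job_done()
E
```

```text
82.0 35.9 Tz 0.237 F [ 5.76 -0.74 -3.85] ang 81.94
75.0 36.32 Tz 0.107 F [ 5.89 -0.71 -3.56] ang 74.99
top 1.0114942528735633 28
side 0.9825604439159731 20
39.8833
the job is handed in; nothing more can be done
```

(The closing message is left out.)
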